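# Centre the plunger on the scale pan and record its weight

## Robot

A 6-joint arm with a two-finger parallel gripper is mounted at the origin on the work surface. World frame = base frame: x ahead of the robot, y to its left, z up, the work surface at z = 0. Lengths are in mm, angles in rad, forces in N, time in s.
With the tool pointing down it reaches from about 400 to 925 mm from the base axis. Payload 12.5 kg.
Tool frame: the origin (TCP) lies on the mounting face of the last link; the fingertips stand 190 mm ahead of it and the grasp point (between the pads) lies 171 mm ahead of it; x points along the fingers, y is the direction in which the jaws open and shut, and the axes are right-handed (so a half turn about x gives the same grasp; the last joint's range is limited). The gripper opens to 95 mm and grips with 3 to 60 N. Pads are 20 mm wide; open, the fingers measure 119 mm over their backs; the gripper's body (75 mm by 180 mm) begins 59 mm behind the grasp point.
Start: joints at [-1.443, 0.491, 1.559, -0, 1.092, -0.106], TCP at [144.817, -607.991, 404.761] pointing down, gripper open.
Joint ranges: [-3.1, 3.1], [-0.84, 2.19], [0.05, 2.79], [-1.13, 4.28], [0.06, 2.93], [-2.69, 2.69]. Speed limits (rad/s): [2.22, 2.22, 2.79, 3.14, 3.14, 3.14].

## Interface

Orientations are given as [roll, pitch, yaw] about the fixed x, y, z axes, in that order (R = Rz(yaw) Ry(pitch) Rx(roll)).
In Python, from cell import env, eyes gives the robot as it stands. The module is installed in compiled form; this text tells all that it offers.
- The arm moves only by the tool jog_arm, never from a script. Its argument "deltas" is one flat list of numbers, 7 for each row, row after row: the shift along the tool's x, y, z in mm, then the turn, a rotation vector about the tool's x, y, z in rad, then the opening, from 0 (shut) to 1 (fully open). A call has 1 to 10 rows; each row shifts and turns the pose as measured when the row begins, along the tool's axes as they then stand; what a row does not reach is not made up. A row lasts 1/8 s, in which the tool goes at most 62.5 mm and 10.7 degrees, less where a joint would pass 70% of its speed; a pose out of reach is approached as far as the arm can. A call is refused whole if a number of a shift passes 62.5 or a number of a turn 0.188, either way. A call with a gripper value outside its range is refused whole. The fingers move at their own pace and stop on an object; the grip force is fixed at half the most. Time passes only in rows, so rows that do not move let the fingers close. It gives the time, the measured TCP pose, the force and the opening at its end, in the units of the state.
- env.state(): the state, without advancing time (a new reading comes with each control period).
- eyes.read_camera(name): name is "side" or "top"; returns a dict with "image" (384x512x3 uint8, red, green, blue), "fovy" (degrees; the focal length in pixels is half the picture's height over the tangent of half this angle, whatever the lens; pixels are square), "cx", "cy" (the principal point, pixels), "world_from_camera" (4x4, takes a point from camera to world coordinates). Camera axes: x right, y up, looking along -z (the intrinsics and any distortion apply to the point x, -y, -z); pixel columns grow to the right and rows downward; lengths in mm; the calibration is good to about 2 mm. A picture is of the moment at which its call begins. There is no depth.
- env.job_done(): hands the job in, once; it reports no verdict.
The state is a dict: "t": time; "joints": joint angles; "qvel": joint speeds; "tau": joint torques, N m; "eef_pos": TCP position; "tcp_rot": TCP orientation; "ft_force": force on the tool from outside, world axes, zero at the start; "moment": the same for the moment, N m; "opening": opening from 0.0 (shut) to 1.0 (fully open).
Only numpy, scipy, OpenCV 4.12 (cv2) and the standard library are available. Lean on these libraries where they do the work, as an engineer would, in place of code of your own. Each camera call takes 0.05 s, during which the arm holds its last target.

## Task

The top-heavy brass plunger stands off-centre on the small round pan of the counting scale. Nudge it low down with light taps of the fingertips until its foot stands wholly inside the blue ring, without pinching, lifting, tipping or shoving it hard, then take the fingers off it and press the green key of the scale right down and let it go. Leave everything else on the table where it is.

Things in the scene. Friction and masses are not known exactly. Their poses are not given: they have to be found in the camera images.
- plunger: top-heavy plunger on the pan, 46 mm tall, about 0.12 kg. Black round foot 26 mm across and 10 mm high, steel stem 12 mm across up to 26 mm, heavy brass head 22 mm across above it. Origin: centre of the foot's underside, z up. Pushed slowly at the foot it slides (0.4 to 1.2 N) and stops where the push stops; pushed at the head it topples; it falls over beyond about 20 degrees
- pan_center (a point): centre of the top of the scale's fixed round steel pan, 100 mm across, 7 mm thick, its top 75 mm above the table and 30 mm above the flat housing, so fingers have room outside its edge. Round this centre a blue ring is painted (inner diameter 42 mm, outer 47 mm) on whose white inside the plunger belongs; it starts 24 to 33 mm off, in any direction
- scale: housing of the scale, fixed, 240 mm (its x) by 190 mm (its y), top face 45 mm above the table; origin at the centre of its underside. The pan's centre is at x +35 mm in its frame; a dark display and the green key lie on top of its side towards the robot (x -82 mm)
- key_top (a point): centre of the top of the green round push key, 28 mm in diameter, in a black collar on the scale's housing; it is pressed straight down
- key (a joint): travel of the green key, m: 0 released, 0.006 fully down; a spring pushes it back, about 5 N holds it fully down
- spare_a: a spare plunger like the one on the pan, standing on the table beside the scale; bystander, leave alone; origin at the centre of its underside
- spare_b: a spare plunger like the one on the pan, standing on the table beside the scale; bystander, leave alone; origin at the centre of its underside
- bearing: steel bearing ring, 52 mm in diameter, 15 mm high, lying beside the scale; bystander; origin at the centre of its underside
- jar: round jar with a red cap, 64 mm in diameter, 85 mm high; bystander; origin at the centre of its underside
- carton: yellow carton 110 x 75 x 50 mm; bystander; origin at the centre of its underside
- spacer: plain steel spacer, 32 mm in diameter, 40 mm high; bystander; origin at the centre of its underside
- cup: grey cup 72 mm in diameter, 60 mm high; bystander; origin at the centre of its underside
Mind the look-alikes: they are no part of the job. What is shaped like the plunger but orange is not meant.

How it is judged:
By the outcome, as a careful person would: the job done as asked, in the order asked, and still so for the second after the job is handed in, with the robot touching nothing.
It also fails if it takes over 51 s, if anything falls off the work surface, if the arm or the gripper's body presses on something with over 40 N, if the wrist force passes 120 N, or if a joint passes its speed limit or range.

## Working session

There is one attempt and no reset: what is moved stays moved. The work goes in short steps, Python scripts to look and compute and a tool call to move; the robot and the scene stay as the last step left them, time stands still between calls to the robot, and variables do not carry over. Pictures are saved under pics/ and viewed, and the job is handed in when it is done.

Besides the shell and the picture viewer there is one more tool, called as a command line: name --argument value ..., lists and objects as JSON in quotes. jog_arm: Moves the arm, as the interface text tells. Its arguments: {"type":"object","properties":{"deltas":{"type":"array","items":{"type":"number"}}},"required":["deltas"]}

```bash
mkdir -p pics; ls
cat > h.py <<'E'
from cell import env, eyes
import numpy as np, cv2, pickle
def shot(name, tag):
    d=eyes.read_camera(name)
    cv2.imwrite(f'pics/{tag}.png', d['image'][:,:,::-1])
    pickle.dump(d, open(f'pics/{tag}.pkl','wb')); return d
def load(tag): return pickle.load(open(f'pics/{tag}.pkl','rb'))
def f(d): return d['image'].shape[0]/2/np.tan(np.radians(d['fovy'])/2)
def ray(d,u,v):
    F=f(d); T=np.array(d['world_from_camera'])
    c=np.array([(u-d['cx'])/F, -(v-d['cy'])/F, -1.0])
    return T[:3,3], T[:3,:3]@c
def atz(d,u,v,z):
    o,r=ray(d,u,v); return o+r*(z-o[2])/r[2]
def proj(d,p):
    T=np.array(d['world_from_camera']); c=T[:3,:3].T@(np.array(p,float)-T[:3,3])
    F=f(d); return np.array([d['cx']+F*c[0]/-c[2], d['cy']-F*c[1]/-c[2]])
def crop(tag,u0,v0,u1,v1,s,out):
    im=cv2.imread(f'pics/{tag}.png')[v0:v1,u0:u1]
    cv2.imwrite(f'pics/{out}.png', cv2.resize(im,None,fx=s,fy=s,interpolation=cv2.INTER_CUBIC))
E
python3 - <<'E'
from h import *
for n in('side','top'):
    d=shot(n,n+'0'); print({k:v for k,v in d.items() if k!='image'})
print(env.state())
E
```

```text
pics
{'fovy': 50.84116271441309, 'cx': 262.11796521083215, 'cy': 193.40704665158603, 'world_from_camera': array([[-9.98347574e-01,  9.75240968e-03, -5.66304794e-02,
         5.29186010e+02],
       [-5.28416575e-02, -5.43053340e-01,  8.38033907e-01,
         8.62027099e+02],
       [-2.25805210e-02,  8.39641566e-01,  5.42671318e-01,
         6.27444730e+02],
       [ 0.00000000e+00,  0.00000000e+00,  0.00000000e+00,
         1.00000000e+00]])}
{'fovy': 48.45292266136234, 'cx': 256.410484251683, 'cy': 197.2104787811412, 'world_from_camera': array([[-1.23620985e-02,  9.84266664e-01, -1.76256385e-01,
         3.31843359e+02],
       [-9.99922987e-01, -1.19755506e-02,  3.25668325e-03,
        -1.38878112e+01],
       [ 1.09467751e-03,  1.76283070e-01,  9.84338905e-01,
         1.39320915e+03],
       [ 0.00000000e+00,  0.00000000e+00,  0.00000000e+00,
         1.00000000e+00]])}
{'t': 0.1, 'joints': array([-1.44257734e+00,  4.91501914e-01,  1.55938170e+00, -2.63563145e-06,
        1.09170476e+00, -1.05608175e-01]), 'qvel': array([ 0.00083243, -0.00094466, -0.00124106, -0.00071245,  0.0019866 ,
        0.00082661]), 'tau': array([ 3.34340999e-03, -6.13621402e+01, -2.58603609e+01,  6.94226939e-02,
        4.70230391e-02, -6.50087600e-05]), 'eef_pos': array([ 144.82769482, -607.96331796,  404.22079978]), 'tcp_rot': array([-1.67405677,  1.56980061,  1.70136426]), 'ft_force': array([ 0.15390482,  0.39136358, -0.56363301]), 'moment': array([-0.00033482,  0.04120469,  0.00690745]), 'opening': 0.9982943033699321}
```

View pics/side0.png

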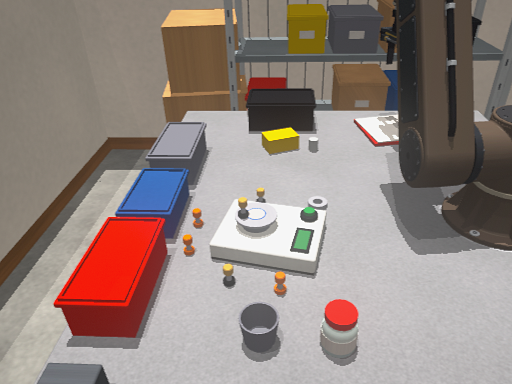

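View pics/top0.png

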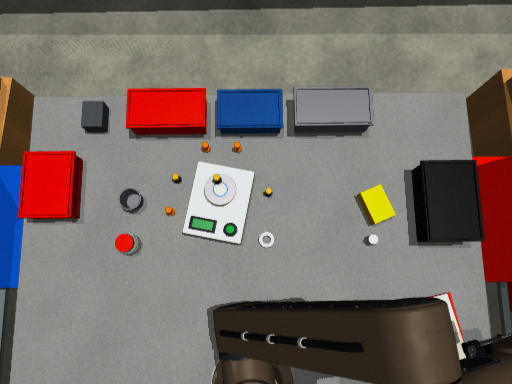

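The side view shows the scale at about (270,235), the plunger on the pan at (243,208) and the key at (309,214). In the top view the pan is at (220,190), the plunger head at (217,179) and the key at (230,229). Look-alikes in the top view are the spares at (176,178) and (268,191), and the orange ones at (206,147), (237,147) and (169,211). The brass-headed one standing on the pan is the target, so I'll check it in close crops.

Run:
```python
from h import *
crop('top0',175,155,265,250,8.0 if 0 else 6,'top0c'); crop('side0',205,180,335,275,6,'side0c')
```

```text
(no output)
```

View pics/top0c.png

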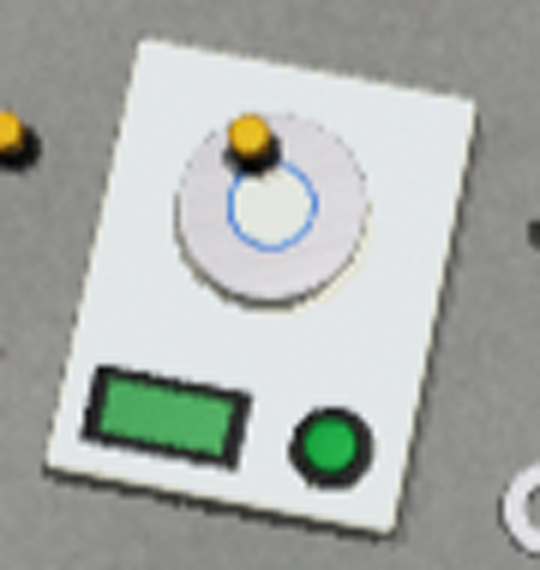

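View pics/side0c.png

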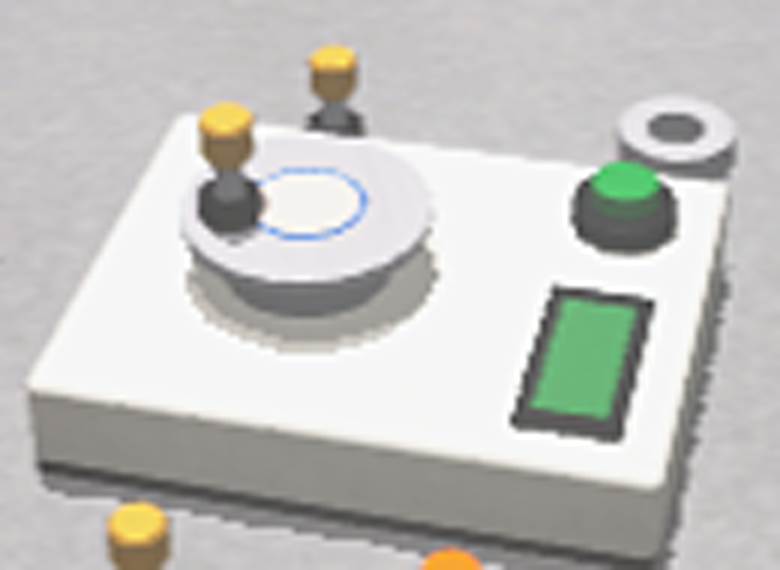

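Run:
```python
from h import *
t=load('top0'); s=load('side0')
T=lambda x,y:((x+.5)/6-.5+175,(y+.5)/6-.5+155)
S=lambda x,y:((x+.5)/6-.5+205,(y+.5)/6-.5+180)
print('head top', atz(t,*T(249,133),121), atz(s,*S(228,119),121))
print('ring', atz(t,*T(272.5,205.5),75), atz(s,*S(311,204),75))
print('pan', atz(t,*T(273,208),75), atz(s,*S(310,208),75))
for c in [(142,40),(475,100),(395,533),(47,467)]: print('corner',atz(t,*T(*c),45))
for c in [(185,117),(730,180),(662,487),(32,388)]: print('cornerS',atz(s,*S(*c),45))
for z in (55,60,65): print('key',z, atz(t,*T(330,444),z), atz(s,*S(626,181),z))
print('footS bottom front', atz(s,*S(232,238),75))
def tri(a,b):
    A=[];B=[]
    for o,r in(a,b):
        r=r/np.linalg.norm(r);P=np.eye(3)-np.outer(r,r);A.append(P);B.append(P@o)
    return np.linalg.solve(sum(A),sum(B))
print(tri(ray(t,*T(249,133)),ray(s,*S(228,119))),tri(ray(t,*T(272.5,205.5)),ray(s,*S(311,204))),tri(ray(t,*T(330,444)),ray(s,*S(626,181))))
for n,p,q in (('spareA',(176,178),(229,269)),('spareB',(268,191),(261,191))): print(n,atz(t,*p,46),atz(s,*q,46))
```

```text
head top [624.63933732 104.30495916 121.        ] [624.94256193 105.74648496 121.        ]
ring [596.07760425  96.07848643  75.        ] [595.59140392  96.01459608  75.        ]
pan [594.73672402  95.81255349  75.        ] [595.80869106  98.68063844  75.        ]
corner [694.59769775 169.68991588  45.        ]
corner [658.94262563 -10.77302899  45.        ]
corner [426.0720564   33.83570031  45.        ]
corner [462.99555343 217.04603861  45.        ]
cornerS [658.19337639  -8.94970484  45.        ]
cornerS [426.48372058  33.69874627  45.        ]
cornerS [465.06463739 221.11441605  45.        ]
cornerS [695.59908065 173.61018044  45.        ]
key 55 [472.27608552  67.27580968  55.        ] [470.46684073  49.50752972  55.        ]
key 60 [471.75138156  66.97255506  60.        ] [470.97972141  56.60445564  60.        ]
key 65 [471.22667761  66.66930044  65.        ] [471.49260209  63.70138157  65.        ]
footS bottom front [624.42764787 118.88919132  75.        ]
[624.98821987 104.39153282 120.06169666] [595.81650125  96.07893172  75.10092628] [471.36069421  66.50873365  66.91316298]
spareA [639.32817122 240.81942015  46.        ] [643.02809095 252.13317219  46.        ]
spareB [592.91147731 -55.86557471  46.        ] [593.48536265 -47.68528171  46.        ]
```

```bash
cat >> h.py <<'E'
from scipy.spatial.transform import Rotation as Ro
def pose():
    st=env.state(); R=Ro.from_euler('xyz',st['tcp_rot']).as_matrix(); return np.array(st['eef_pos']),R,st
def plan(target, zdir):
    """target TCP pos (mm), zdir: wanted tool z (horizontal); prints shift in tool axes & turn rotvec in tool axes"""
    p,R,st=pose()
    x=np.array([0,0,-1.]); z=np.array([zdir[0],zdir[1],0.]);z/=np.linalg.norm(z); y=np.cross(z,x)
    Rt=np.c_[x,y,z]
    print('t',round(st['t'],2),'pos',p.round(2),'tilt ok',R[:,0].round(4),'y',R[:,1].round(3),'z',R[:,2].round(3),'F',np.round(st['ft_force'],2),'op',round(st['opening'],3))
    print('shift tool',(R.T@(np.array(target)-p)).round(2),'turn',Ro.from_matrix(R.T@Rt).as_rotvec().round(4), 'dist world',(np.array(target)-p).round(1))
E
python3 - <<'E'
from h import *
c=np.array([595.8,96.1]);p=np.array([624.8,104.9]); d=p-c; r=np.linalg.norm(d); d/=r; print(r,d, np.degrees(np.arctan2(d[1],d[0])))
t=p+d*40
for s in(1,-1): plan([*t,330],s*d)
print(env.state()['joints'])
E
```

```text
30.305775027212224 [0.95691333 0.2903737 ] 16.880330165523876
t 0.1 pos [ 144.83 -607.96  404.22] tilt ok [-1.e-04  1.e-03 -1.e+00] y [ 0.232 -0.973 -0.001] z [-0.973 -0.232 -0.   ] F [ 0.15  0.39 -0.56] op 0.998
shift tool [  74.87 -584.61 -672.  ] turn [3.0808e+00 1.5000e-03 2.0000e-04] dist world [518.2 724.5 -74.2]
t 0.1 pos [ 144.83 -607.96  404.22] tilt ok [-1.e-04  1.e-03 -1.e+00] y [ 0.232 -0.973 -0.001] z [-0.973 -0.232 -0.   ] F [ 0.15  0.39 -0.56] op 0.998
shift tool [  74.87 -584.61 -672.  ] turn [-0.0608 -0.0001  0.001 ] dist world [518.2 724.5 -74.2]
[-1.44257734e+00  4.91501914e-01  1.55938170e+00 -2.63563145e-06
  1.09170476e+00 -1.05608175e-01]
```

jog_arm --deltas '[0,-30,-35,-0.06,0,0,0,0,-38,-45,0,0,0,0,0,-38,-45,0,0,0,0,0,-38,-45,0,0,0,0,0,-38,-45,0,0,0,0,0,-38,-45,0,0,0,0,0,-38,-45,0,0,0,0,0,-38,-45,0,0,0,0,0,-38,-45,0,0,0,0,0,-38,-45,0,0,0,0]'

```text
t: 1.35
eef_pos: [466.9, -113.7, 402.9]
tcp_rot: [-1.688, 1.568, 1.742]
ft_force: [1.4, -1.4, 0.3]
opening: 0.024
```

Run:
```python
from h import *
d=np.array([.957,.290]);plan([*(np.array([624.8,104.9])+d*40),330],-d)
```

```text
t 1.35 pos [ 466.93 -113.66  402.94] tilt ok [-6.0e-04  3.2e-03 -1.0e+00] y [ 0.285 -0.959 -0.003] z [-0.959 -0.285 -0.   ] F [ 1.36 -1.43  0.3 ] op 0.024
shift tool [  73.57 -164.56 -253.53] turn [-0.0056 -0.0004  0.0032] dist world [196.2 230.2 -72.9]
```

jog_arm --deltas '[0,-27,-42,0,0,0.003,0,0,-27,-42,0,0,0,0,0,-27,-42,0,0,0,0,0,-27,-42,0,0,0,0,0,-27,-42,0,0,0,0,20,-20,-35,0,0,0,0,30,0,0,0,0,0,0,0,0,0,0,0,0,0]'

```text
t: 2.35
eef_pos: [663.7, 118.0, 349.3]
tcp_rot: [-0.341, 1.568, 3.095]
ft_force: [-0.2, 0.1, 0.3]
opening: 0.0
```

Run:
```python
from h import *
d=np.array([.957,.290]);plan([*(np.array([624.8,104.9])+d*33),269],-d)
shot('side','side1'); shot('top','top1'); crop('side1',180,120,330,260,5,'side1c'); crop('top1',175,130,265,250,5,'top1c')
```

```text
t 2.35 pos [663.71 117.97 349.33] tilt ok [-2.6e-03  1.0e-04 -1.0e+00] y [ 0.29  -0.957 -0.001] z [-0.957 -0.29   0.002] F [-0.21  0.08  0.3 ] op 0.0
shift tool [80.35  1.29  7.83] turn [0.0003 0.0025 0.0009] dist world [ -7.3  -3.5 -80.3]
```

View pics/side1c.png

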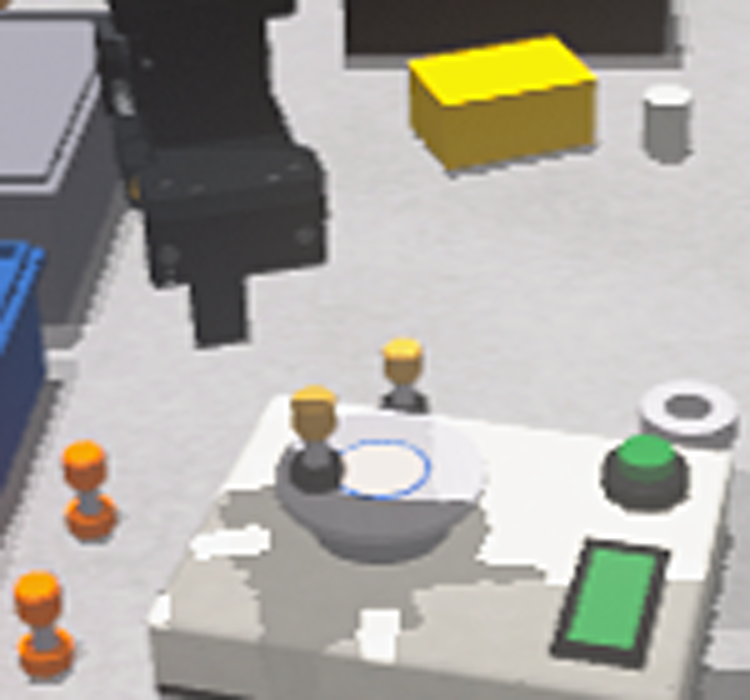

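View pics/top1c.png

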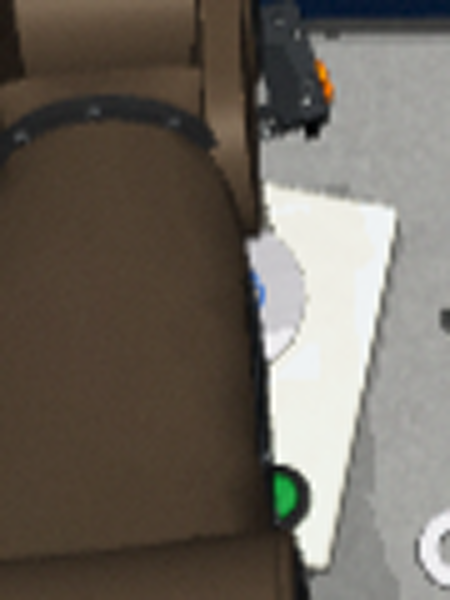

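jog_arm --deltas '[40,0,0,0,0.0025,0,0,30,1,0,0,0,0,0,8,0,2,0,0,0,0,2,0,0,0,0,0,0,0,0,4,0,0,0,0,0,0,0,0,0,0,0]'

```text
t: 3.2
eef_pos: [659.7, 113.0, 280.5]
tcp_rot: [2.974, 1.553, 0.123]
ft_force: [0.2, -0.4, 1.1]
opening: 0.007
```

Run:
```python
from h import *
d=np.array([.957,.290]);plan([*(np.array([624.8,104.9])+d*23),269],-d)
p,R,st=pose(); tip=p+190*R[:,0]
print('tip',tip)
s=shot('side','side2'); crop('side2',205,150,305,250,6,'side2c'); print([ ((proj(s,q)-[205,150]+.5)*6-.5).round() for q in (tip,tip+10*R[:,2]+12*R[:,1],tip+10*R[:,2]-12*R[:,1])])
```

```text
t 3.2 pos [659.67 113.   280.49] tilt ok [ 0.0179  0.0022 -0.9998] y [ 0.287 -0.958  0.003] z [-0.958 -0.287 -0.018] F [ 0.24 -0.43  1.06] op 0.007
shift tool [11.26 -2.36 12.93] turn [-0.0029 -0.0178 -0.003 ] dist world [-12.9  -1.4 -11.5]
tip [663.07569947 113.42030489  90.52521572]
[array([131., 375.]), array([151., 354.]), array([162., 390.])]
```

View pics/side2c.png

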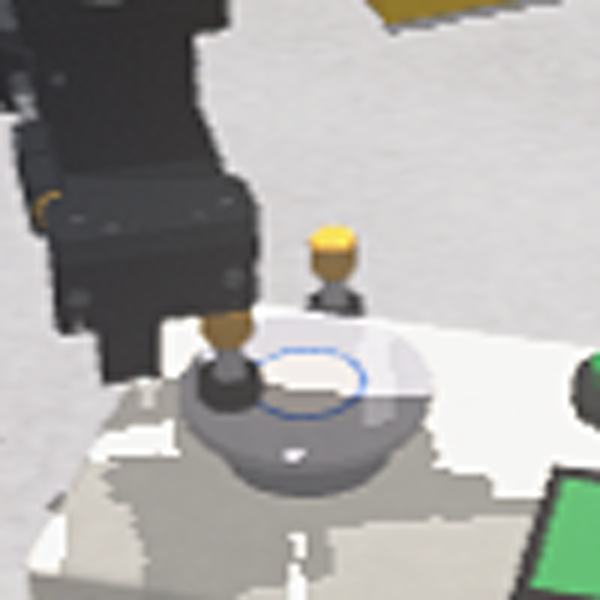

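jog_arm --deltas '[3,-1,0,-0.003,-0.009,-0.003,0,3,-1,0,0,-0.009,0,0,0,0,0,0,0,0,0]'

```text
t: 3.62
eef_pos: [659.4, 115.2, 274.7]
tcp_rot: [0.168, 1.57, -2.679]
ft_force: [-0.9, 0.1, 0.1]
opening: 0.01
```

Run:
```python
from h import *
d=np.array([.957,.290]);plan([*(np.array([624.8,104.9])+d*23),269],-d)
```

```text
t 3.62 pos [659.36 115.22 274.75] tilt ok [-4.e-04 -2.e-04 -1.e+00] y [ 0.29  -0.957  0.   ] z [-0.957 -0.29   0.   ] F [-0.91  0.08  0.15] op 0.01
shift tool [ 5.75 -0.16 13.07] turn [ 0.0005  0.0004 -0.0001] dist world [-12.6  -3.6  -5.7]
```

jog_arm --deltas '[3,0,0,0,0,0,0,2.5,0,2,0,0,0,0,0,0,3,0,0,0,0,0,0,3,0,0,0,0,0,0,0,0,0,0,0]'

```text
t: 4.25
eef_pos: [651.1, 112.7, 268.6]
tcp_rot: [-0.047, 1.57, -2.894]
ft_force: [0.9, -0.2, 0.5]
opening: 0.004
```

Run:
```python
from h import *
d=np.array([.957,.290]);plan([*(np.array([624.8,104.9])+d*23),269],-d)
s=shot('side','side3'); crop('side3',205,150,305,250,6,'side3c')
```

```text
t 4.25 pos [651.07 112.7  268.63] tilt ok [-8.e-04 -2.e-04 -1.e+00] y [ 0.29  -0.957 -0.   ] z [-0.957 -0.29   0.001] F [ 0.92 -0.18  0.48] op 0.004
shift tool [-0.37 -0.15  4.41] turn [0.0004 0.0008 0.    ] dist world [-4.3 -1.1  0.4]
```

View pics/side3c.png

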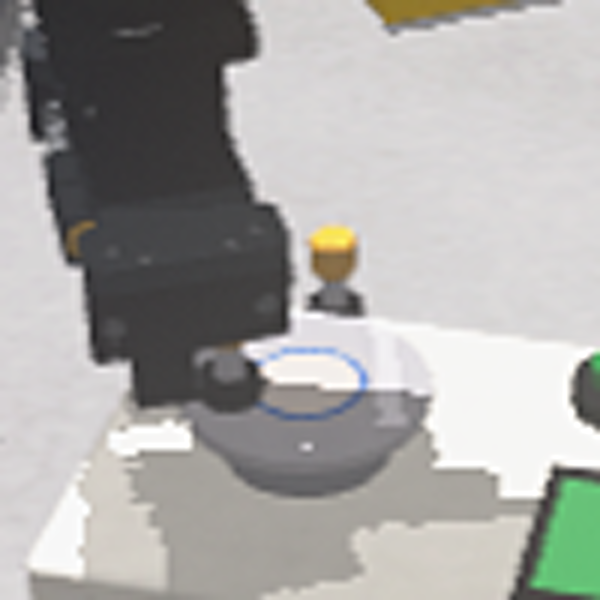

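jog_arm --deltas '[0,0,1.2,0,0.0008,0,0,0,0,1.2,0,0,0,0,0,0,1.2,0,0,0,0,0,0,1.2,0,0,0,0,0,0,1.2,0,0,0,0,0,0,1.2,0,0,0,0,0,0,1.2,0,0,0,0,0,0,1.2,0,0,0,0]'

```text
t: 5.3
eef_pos: [641.6, 109.8, 268.8]
tcp_rot: [2.985, 1.57, 0.138]
ft_force: [-0.4, 0.3, -0.6]
opening: 0.008
```

Run:
```python
from h import *
d=np.array([.957,.290]);plan([*(np.array([595.8,96.1])+d*23),269],-d)
s=shot('side','side4'); crop('side4',205,150,305,250,6,'side4c')
```

```text
t 5.3 pos [641.6  109.81 268.78] tilt ok [ 1.e-03  1.e-04 -1.e+00] y [ 0.291 -0.957  0.   ] z [-0.957 -0.291 -0.001] F [-0.39  0.3  -0.6 ] op 0.008
shift tool [-0.25 -0.17 24.81] turn [ 0.0005 -0.001  -0.0002] dist world [-23.8  -7.    0.2]
```

View pics/side4c.png

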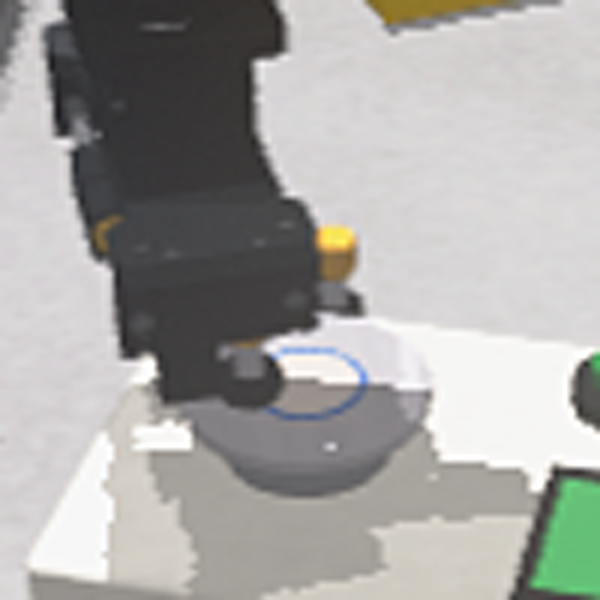

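jog_arm --deltas '[0,0,1.2,0,-0.001,0,0,0,0,1.2,0,0,0,0,0,0,1.2,0,0,0,0,0,0,1.2,0,0,0,0,0,0,1.2,0,0,0,0,0,0,1.2,0,0,0,0,0,0,1.2,0,0,0,0,0,0,1.2,0,0,0,0,0,0,1.2,0,0,0,0]'

```text
t: 6.48
eef_pos: [630.5, 106.4, 268.8]
tcp_rot: [0.845, 1.571, -2.002]
ft_force: [0.1, 0.1, -0.2]
opening: 0.004
```

Run:
```python
from h import *
d=np.array([.957,.290]);plan([*(np.array([595.8,96.1])+d*23),269],-d)
s=shot('side','side5'); crop('side5',205,150,305,250,6,'side5c')
```

```text
t 6.47 pos [630.47 106.43 268.8 ] tilt ok [-1.e-04 -2.e-04 -1.e+00] y [ 0.29  -0.957  0.   ] z [-0.957 -0.29   0.   ] F [ 0.14  0.11 -0.23] op 0.004
shift tool [-0.2  -0.17 13.17] turn [ 0.0005  0.0001 -0.0001] dist world [-12.7  -3.7   0.2]
```

View pics/side5c.png

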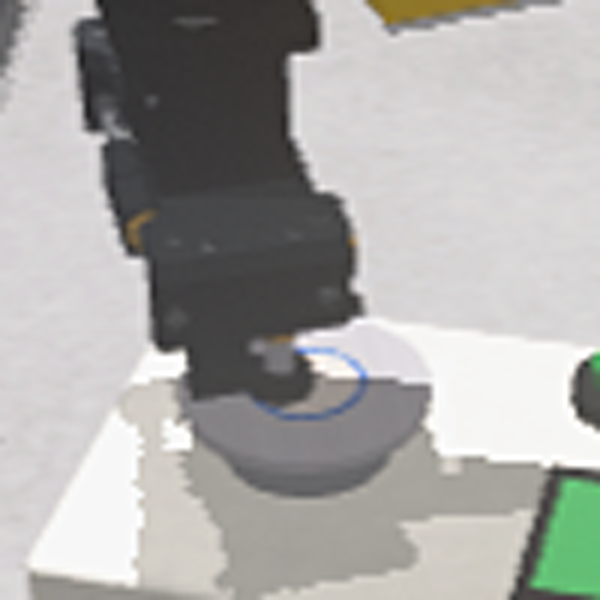

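jog_arm --deltas '[0,0,1.2,0,0,0,0,0,0,1.2,0,0,0,0,0,0,1.2,0,0,0,0,0,0,1.2,0,0,0,0,0,0,1.2,0,0,0,0,0,0,1.2,0,0,0,0,0,0,1.2,0,0,0,0,0,0,1.2,0,0,0,0,0,0,0,0,0,0,0]'

```text
t: 7.65
eef_pos: [620.5, 103.4, 268.9]
tcp_rot: [0.73, 1.571, -2.117]
ft_force: [0.2, -0.2, -0.1]
opening: 0.004
```

Run:
```python
from h import *
d=np.array([.957,.290]);plan([*(np.array([595.8,96.1])+d*23),269],-d)
s=shot('side','side6'); crop('side6',205,150,305,250,6,'side6c')
```

```text
t 7.65 pos [620.5  103.41 268.88] tilt ok [-1.e-04 -2.e-04 -1.e+00] y [ 0.29  -0.957  0.   ] z [-0.957 -0.29   0.   ] F [ 0.18 -0.21 -0.13] op 0.004
shift tool [-0.12 -0.17  2.76] turn [ 0.0005  0.0002 -0.0002] dist world [-2.7 -0.6  0.1]
```

View pics/side6c.png

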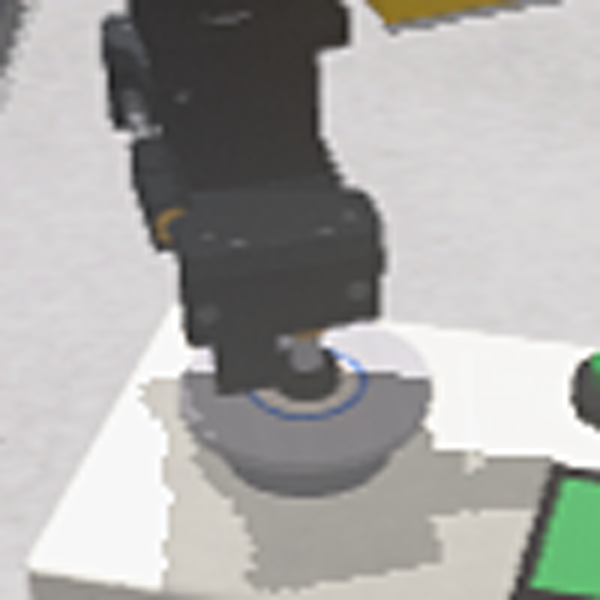

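Run:
```python
from h import *
s=load('side6'); im=cv2.resize(s['image'][150:250,205:305,::-1],None,fx=8,fy=8,interpolation=cv2.INTER_CUBIC)[120:520,80:560].copy()
c=np.array([595.8,96.1]);d=np.array([.957,.290])
def circ(c,r,z,col):
    P=[((proj(s,[c[0]+r*np.cos(a),c[1]+r*np.sin(a),z])-[205,150]+.5)*8-.5)-[80,120] for a in np.linspace(0,6.3,60)]
    cv2.polylines(im,[np.array(P).round().astype(int)],True,col,1)
circ(c,23.5,75,(0,255,255))
for k,col in((0,(0,255,0)),(2.7,(0,0,255))):
    circ(c+k*d,13,75,col);circ(c+k*d,13,85,col);circ(c+k*d,6,101,col)
cv2.imwrite('pics/ov6.png',cv2.resize(im,None,fx=1.5,fy=1.5))
```

```text
(no output)
```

View pics/ov6.png

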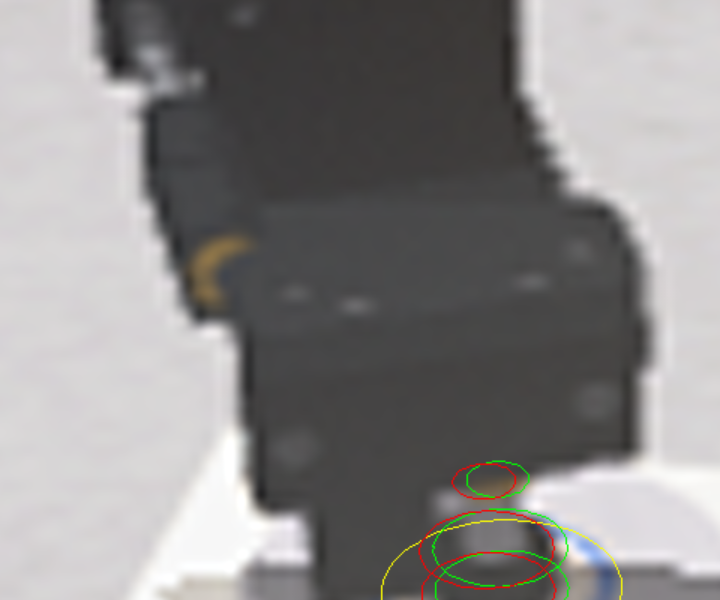

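jog_arm --deltas '[0,0,1,0,0,0,0,0,0,1,0,0,0,0,0,0,0,0,0,0,0,0,0,-2,0,0,0,0,0,0,-6,0,0,0,0,0,0,-12,0,0,0,0,0,0,-20,0,0,0,0,0,0,-10,0,0,0,0,-50,0,0,0,0,0,0,-50,0,0,0,0,0,0]'

```text
t: 8.95
eef_pos: [670.3, 118.6, 366.6]
tcp_rot: [-0.192, 1.563, -3.039]
ft_force: [-0.0, 0.2, 0.8]
opening: 0.003
```

Run:
```python
from h import *
plan([471.4,66.5,330],[-.957,-.29])
s=shot('side','side7'); crop('side7',205,150,305,250,6,'side7c')
```

```text
t 8.95 pos [670.3  118.59 366.58] tilt ok [-8.1e-03 -8.0e-04 -1.0e+00] y [ 0.291 -0.957 -0.002] z [-0.957 -0.291  0.008] F [-0.02  0.2   0.83] op 0.003
shift tool [ 38.24  -7.91 205.15] turn [0.0007 0.008  0.0016] dist world [-198.9  -52.1  -36.6]
```

View pics/side7c.png

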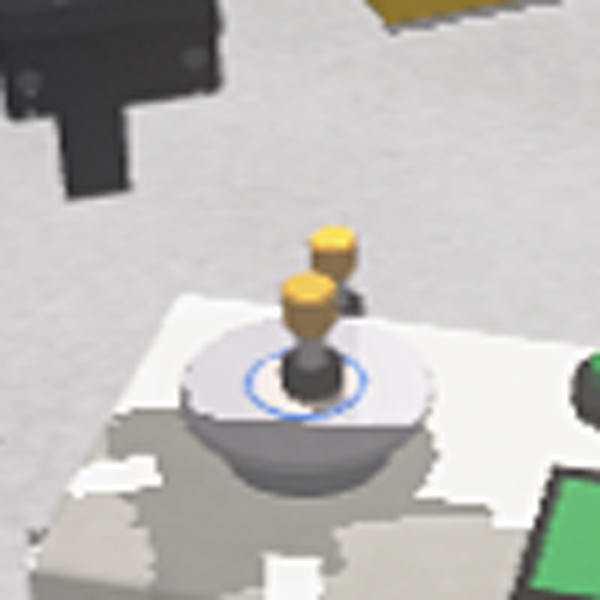

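Run:
```python
from h import *
s=load('side7'); g=lambda x,y:((x+.5)/6-.5+205,(y+.5)/6-.5+150)
print(atz(s,*g(309.5,284),121), 'ring',atz(s,*g(307,384),75), 'foot front', atz(s,*g(313,404),75)-[0,13,0])
c=[595.8,96.1]
for a in range(0,360,45):
    print(((proj(s,[c[0]+13*np.cos(np.radians(a)),c[1]+13*np.sin(np.radians(a)),75])-[205,150]+.5)*6-.5).round(),end=' ')
```

```text
[594.84035812  94.90774794 121.        ] ring [597.1534837   96.04819481  75.        ] foot front [593.96625538  96.16111088  75.        ]
[277. 384.] [285. 398.] [308. 404.] [333. 398.] [344. 385.] [335. 371.] [313. 365.] [289. 370.]
```

jog_arm --deltas '[0,-1,30,0,0.008,0,0,0,-2,45,0,0,0,0,0,-2,45,0,0,0,0,0,-2,45,0,0,0,0,0,-1,30,0,0,0,0,0,0,10,0,0,0,0,0,0,0,0,0,0,0]'

```text
t: 9.88
eef_pos: [467.9, 65.9, 372.9]
tcp_rot: [3.023, 1.557, 0.177]
ft_force: [0.3, -0.7, 0.0]
opening: 0.003
```

Run:
```python
from h import *
plan([471.4,66.5,270],[-.957,-.29])
s=shot('side','side8');shot('top','top8'); crop('side8',205,120,335,250,5,'side8c')
```

```text
t 9.88 pos [467.92  65.87 372.87] tilt ok [ 0.014   0.0025 -0.9999] y [ 0.291 -0.957  0.002] z [-0.957 -0.291 -0.014] F [ 0.28 -0.71  0.04] op 0.003
shift tool [102.91   0.24  -2.06] turn [ 0.0011 -0.0142 -0.0017] dist world [   3.5    0.6 -102.9]
```

View pics/side8c.png

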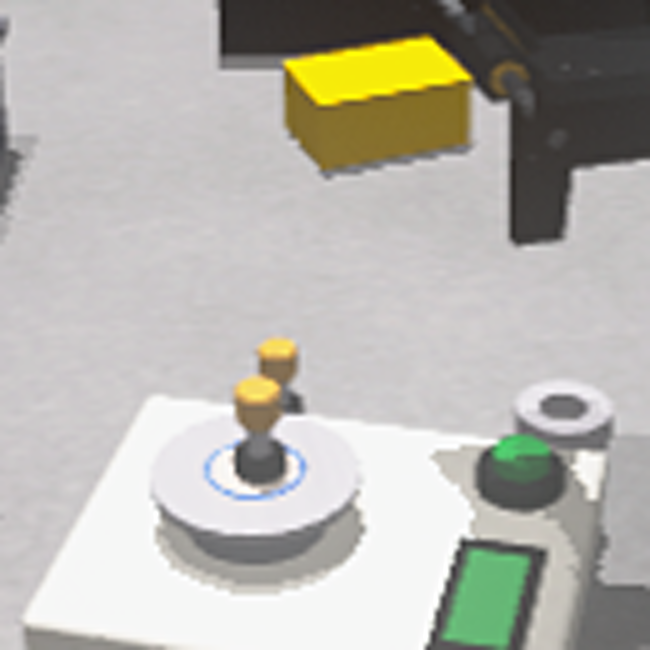

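jog_arm --deltas '[40,0,-2,0,-0.007,0,0,40,0,0,0,-0.007,0,0,15,0,0,0,0,0,0,0,0,0,0,0,0,0]'

```text
t: 10.48
eef_pos: [475.6, 67.5, 274.5]
tcp_rot: [2.421, 1.567, -0.424]
ft_force: [-0.4, 0.4, -0.4]
opening: 0.005
```

Run:
```python
from h import *
plan([471.4,66.5,256],[-.957,-.29])
s=shot('side','side9'); crop('side9',255,150,355,250,6,'side9c')
```

```text
t 10.47 pos [475.65  67.47 274.51] tilt ok [ 0.0035 -0.0016 -1.    ] y [ 0.292 -0.956  0.003] z [-0.956 -0.292 -0.003] F [-0.38  0.36 -0.37] op 0.005
shift tool [18.49 -0.36  4.4 ] turn [ 0.002  -0.0029 -0.0026] dist world [ -4.2  -1.  -18.5]
```

View pics/side9c.png

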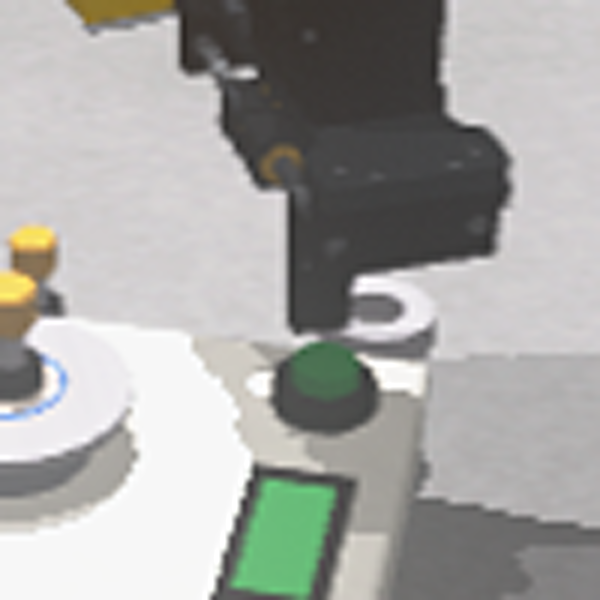

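jog_arm --deltas '[4,0,4,0,-0.003,-0.0026,0,6,0,0,0,0,0,0,2,0,0,0,0,0,0,0,0,0,0,0,0,0]'

```text
t: 11.02
eef_pos: [472.3, 66.3, 264.0]
tcp_rot: [2.886, 1.567, 0.041]
ft_force: [0.4, -0.4, -0.5]
opening: 0.003
```

Run:
```python
from h import *
plan([471.4,66.5,256],[-.957,-.29])
```

```text
t 11.03 pos [472.34  66.31 263.98] tilt ok [ 4.e-03  2.e-04 -1.e+00] y [ 0.292 -0.956  0.001] z [-0.956 -0.292 -0.004] F [ 0.41 -0.43 -0.45] op 0.003
shift tool [ 7.97 -0.46  0.87] turn [ 0.0022 -0.0039 -0.001 ] dist world [-0.9  0.2 -8. ]
```

jog_arm --deltas '[2,0,0,0,-0.004,0,0,2,0,0.5,0,0,0,0,2,0,0,0,0,0,0,1,0,0,0,0,0,0,0,0,0,0,0,0,0]'

```text
t: 11.65
eef_pos: [471.9, 66.2, 256.9]
tcp_rot: [1.766, 1.57, -1.079]
ft_force: [-1.0, 0.5, 1.2]
opening: 0.004
```

jog_arm --deltas '[1,0,0,0,0,0,0,1,0,0,0,0,0,0]'

```text
t: 11.9
eef_pos: [471.9, 66.2, 255.0]
tcp_rot: [1.87, 1.569, -0.975]
ft_force: [-1.1, -0.5, 3.0]
opening: 0.008
```

jog_arm --deltas '[1,0,0,0,0,0,0,1,0,0,0,0,0,0]'

```text
t: 12.15
eef_pos: [471.8, 66.2, 253.0]
tcp_rot: [1.936, 1.569, -0.909]
ft_force: [-0.2, -0.1, 4.3]
opening: 0.005
```

jog_arm --deltas '[1,0,0,0,0,0,0]'

```text
t: 12.28
eef_pos: [471.9, 66.2, 252.0]
tcp_rot: [1.995, 1.569, -0.851]
ft_force: [-2.6, -1.2, 4.4]
opening: 0.004
```

jog_arm --deltas '[1,0,0,0,0,0,0]'

```text
t: 12.4
eef_pos: [471.9, 66.2, 251.1]
tcp_rot: [2.094, 1.569, -0.751]
ft_force: [-3.3, -0.1, 19.0]
opening: 0.006
```

jog_arm --deltas '[0.7,0,0,0,0,0,0]'

```text
t: 12.52
eef_pos: [471.8, 66.2, 251.1]
tcp_rot: [2.242, 1.569, -0.603]
ft_force: [-5.4, -0.4, 22.8]
opening: 0.007
```

Run:
```python
from h import *
plan([471.4,66.5,251],[-.957,-.29])
s=shot('side','side10'); crop('side10',205,150,345,250,5,'side10c')
```

```text
t 12.53 pos [471.81  66.19 251.1 ] tilt ok [ 0.0016 -0.0011 -1.    ] y [ 0.292 -0.956  0.002] z [-0.956 -0.292 -0.001] F [-5.35 -0.35 22.77] op 0.007
shift tool [ 0.1  -0.41  0.3 ] turn [ 0.0023 -0.0012 -0.0015] dist world [-0.4  0.3 -0.1]
```

View pics/side10c.png

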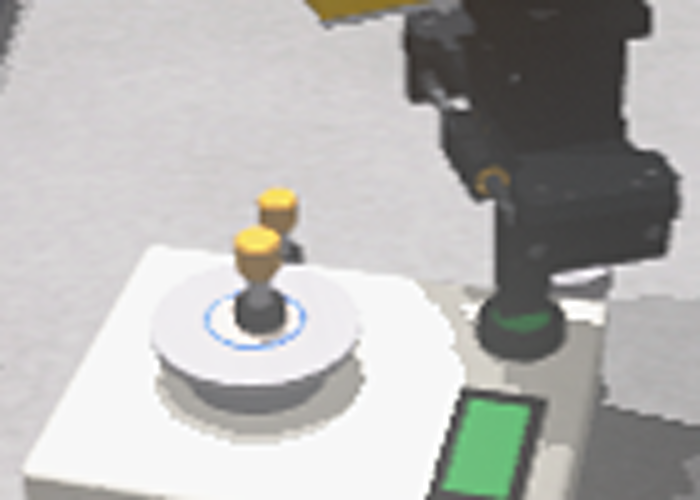

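The side picture shows the key pushed down level with its collar at crop (520,322), under the fingertips. Travel was 66.9 to 61.1 mm, followed by a hard stop at about 20 N. I'll lift off now, straight up and then clear.

jog_arm --deltas '[-2,0,0,0,0,0,0,-4,0,0,0,0,0,0,-8,0,0,0,0,0,0,-25,0,0,0,0,0,0,-50,0,0,0,0,0,0,-50,0,0,0,0,0,0,0,50,0,0,0,0,0,0,50,0,0,0,0,0,0,50,0,0,0,0,0,0,0,0,0,0,0,0]'

```text
t: 13.82
eef_pos: [516.4, -80.6, 398.0]
tcp_rot: [2.352, 1.566, -0.49]
ft_force: [-0.3, -0.2, 0.3]
opening: 0.005
```

jog_arm --deltas '[0,50,0,0,0,0,0,0,50,0,0,0,0,0,0,50,0,0,0,0,0,0,50,0,0,0,0,0,0,0,0,0,0,0,0]'

```text
t: 14.45
eef_pos: [576.6, -273.4, 399.2]
tcp_rot: [2.67, 1.568, -0.17]
ft_force: [-0.7, 1.2, -0.9]
opening: 0.003
```

Run:
```python
from h import *
plan([471.4,66.5,251],[-.957,-.29])
shot('side','side11');shot('top','top11'); crop('side11',205,170,345,270,5,'side11c'); crop('top11',175,155,265,250,6,'top11c')
```

```text
t 14.45 pos [ 576.55 -273.35  399.22] tilt ok [ 3.1e-03 -5.0e-04 -1.0e+00] y [ 0.297 -0.955  0.001] z [-0.955 -0.297 -0.003] F [-0.73  1.23 -0.88] op 0.003
shift tool [ 1.4772e+02 -3.5596e+02 -2.3000e-01] turn [ 0.0076 -0.0028 -0.0014] dist world [-105.2  339.9 -148.2]
```

View pics/side11c.png

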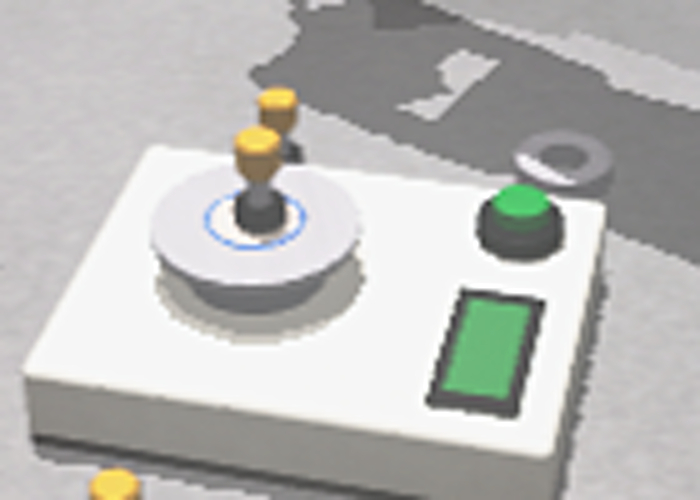

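View pics/top11c.png

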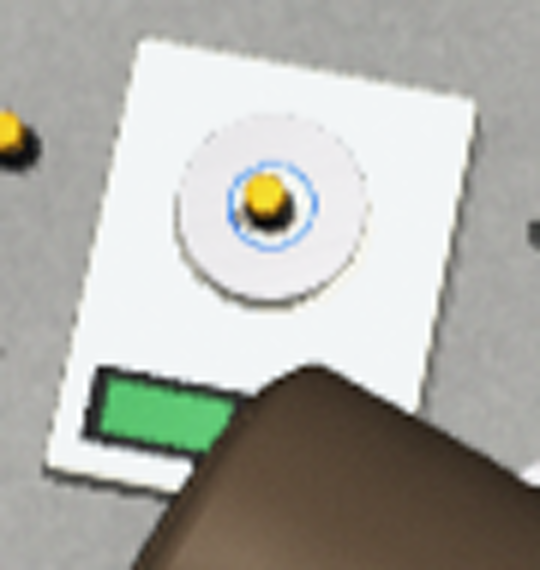

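View pics/top11.png

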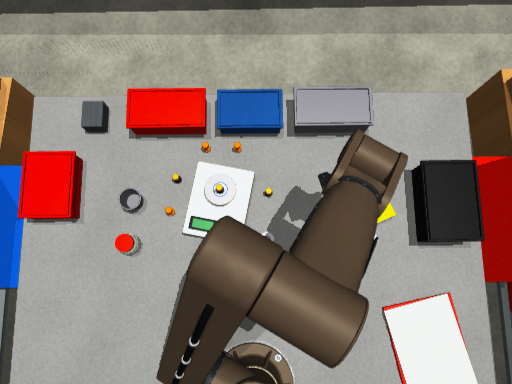

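Run:
```python
from h import *
t=load('top11'); s=load('side11')
print(atz(t,(266.5)/6-.5+175,(196.5)/6-.5+155,121)[:2], atz(s,258.5/5-.5+205,139.5/5-.5+170,121)[:2],'pan',[595.8,96.1])
st=env.state(); print(st['t'],np.abs(st['qvel']).max()); env.job_done()
```

```text
[591.8069135  95.548582 ] [594.63386026  96.90343878] pan [595.8, 96.1]
14.55 0.01870373635742369
the job is handed in; nothing more can be done
```

The plunger's foot stands inside the blue ring and the green key has been pressed right down and released. I handed the job in at 14.55 s; no verdict is reported.

I slid the plunger about 30 mm toward the pan centre with the closed fingertips low on its foot, in steps of about 1.2 mm. I then backed the fingers off, pressed the key, lifted off and moved the arm clear.

**Plunger position:** the last pictures show it upright with the ring visible around the foot. The side view puts it about 1.4 mm from the pan centre and the top view about 4 mm. Those disagree by roughly 3 mm, close to the calibration error plus my pixel reading, and both are inside the 8 mm allowed.

**Key press:** the fingertips went from the measured key top at 66.9 mm down to 61.1 mm, where they met a hard stop at about 20 N, well past the 5 N needed. The key stood up again afterwards in the side view.

**Everything else:** I saw nothing disturbed in the final top view, but the arm was covering the key and bearing ring there and most of the carton. The bearing ring looks in place in the side view. I did not check the carton and spacer after the last move.

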